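Clear the stop pin and hold a blank in the corner of the jig

TASK

On the bench is a plywood corner jig with two aluminium stops. Draw the orange-knobbed stop pin straight up out of its bore and park it upright in the notch in the jig's side, shank in the notch and collar resting on the plywood, and let go of it; then take the pale wooden blank and press it flat on the jig into the corner, its long side firmly against the long side stop and its end firmly against the short end stop. Finish while still holding it pressed against both stops (do not let go), and leave the dark offcut, the mallet and the glue bottle alone.

Things in the scene. Friction and masses are not known exactly. Their poses are not given: they have to be found in the camera images.
- jig: Plywood base of the corner jig, screwed to the bench, 180 (x) x 160 (y) x 36 (z) mm, turned up to 0.4 rad either way. Origin at the centre of its underside, z up. End stop along its +x edge, side stop along its +y edge, notch in its -y edge. In its frame (x, y in mm): corner 70, 60; seat 25, 37; bore 10, 32; notch -30, -66; side_stop -5, 70; end_stop 80, 28.
- side_stop: Long aluminium stop, part of the jig, 150 (jig x) x 20 (jig y) x 24 mm high, standing on the jig's top. Origin at the centre of its underside; its working face is its -y face, 10 mm from the origin. Lies along the jig's x axis. Rigid.
- end_stop: Short aluminium stop, part of the jig, 20 (jig x) x 60 (jig y) x 24 mm high, standing on the jig's top. Origin at the centre of its underside; its working face is its -x face, 10 mm from the origin. Lies along the jig's y axis. Rigid. It starts 2 mm from the side stop's working face. Wood rubs: pressing on one stop hinders sliding along it, so press well past the first resistance.
- corner (a point): The inner corner where the planes of the two working faces meet, at the level of the jig's top (36 mm above the bench); axes as the jig's. The seated blank lies on its -x, -y side.
- seat (a point): Where the blank's origin is when it is fully home: 45 mm (-x) and 23 mm (-y) from the corner, at the jig's top; axes as the jig's.
- bore (a point): Mouth of the bore at the jig's top, 14 mm diameter, straight through the 36 mm base. It lies under where the blank must go (15 mm towards -x and 5 mm towards -y of the seat), so the pin in it is in the way.
- notch (a point): Where the pin's origin belongs when parked: in the middle of the open notch's width at the jig's top, 14 mm in from the jig's -y edge; axes as the jig's. The notch is 17 mm wide (jig x), 27 mm deep (jig y), open at the -y edge and above, right through the 36 mm base; the pin can be lowered in from above.
- pin: Loose stop pin, about 100 g, upright in the bore at the start. Origin on its axis at the underside of its collar (resting on the jig's top), z up. Below: steel shank 12 mm diameter, 32 mm long, chamfered foot. Above: collar 30 mm diameter, 0 to 5 mm; neck 16 mm diameter; orange round knob 25 mm diameter, 24 to 60 mm up: grip here, above the 24 mm stops.
- blank: Pale wooden block loose on the bench left or right of the jig, 90 (x) x 46 (y) x 60 (z) mm, about 180 g, two thin dark lines across its top. Origin at the centre of its underside, z up; either way round is the same. Grip it across the 46 mm, over 24 mm above its underside, so that a finger passes above the side stop. Seated, its x lies along the jig's x.
- offcut: Dark wooden offcut 70 x 40 x 30 mm lying on the bench on the other side of the jig from the blank. Origin at the centre of its underside. Leave alone.
- mallet: Wooden mallet lying on the bench at the far left. Origin on the bench under its head, which is 70 (x) x 110 (y) x 60 mm; the handle runs 245 mm along its +x. Leave alone.
- glue: Yellow glue bottle with an orange cap, 60 mm diameter, 150 mm high, standing at the far right. Origin at the centre of its underside. Leave alone.
Not all that is in view belongs to the job. What is meant by the jig is not pink, and is the larger of those in its own colour. Leave any green look-alike of the pin alone.

How it is judged (in metres and radians):
On the way, in this order (a step that is already met when the one before it is completed fails the run):
1. the pin is drawn out of the bore, its foot clear of the jig's top (z of pin in the frame of jig above 0.069 m), for 0.1 s.
2. the pin is parked upright in the side notch, collar on the jig, and let go (x of pin in the frame of notch between -0.007 and 0.007 m and y of pin in the frame of notch between -0.009 and 0.009 m and z of pin in the frame of notch between -0.004 and 0.003 m and angle between pin's own z axis and vertical below 0.1 rad and contact force between the fingers and pin below 0.1 N and linear speed of pin below 0.02 m/s), for 0.2 s.
At the end, for the whole second after the job is handed in: Blank flat (2 mm, 0.05 rad), square (0.05 rad), within 4 mm of its seat, held by the fingers, pressing on each stop with over 1.5 N; pin released, still, in the notch (7 mm across, 9 mm along, -4 to +3 mm in height, upright within 0.1 rad) (all of step 2 and x of blank in the frame of seat between -0.004 and 0.004 m and y of blank in the frame of seat between -0.004 and 0.004 m and z of blank in the frame of seat between -0.002 and 0.002 m and angle between blank's own z axis and vertical below 0.05 rad and angle between the x axis of blank and the x axis of jig, either way round below 0.05 rad and contact force between blank and side_stop above 1.5 N and contact force between blank and end_stop above 1.5 N and contact force between the fingers and blank above 1 N); the arm keeps its last pose, push and grip.
It fails at once if the offcut is disturbed (moved more than 20 mm) (distance of offcut from where it was at the start of the episode above 0.02 m).
It fails at once if the mallet is disturbed (moved more than 20 mm) (distance of mallet from where it was at the start of the episode above 0.02 m).
It fails at once if the glue is disturbed (moved more than 20 mm) (distance of glue from where it was at the start of the episode above 0.02 m).
It also fails if it takes over 72 s, if anything falls off the work surface, if the arm or the gripper's body presses on something with over 40 N, if the wrist force passes 120 N, or if a joint passes its speed limit or range.

ROBOT

A 6-joint arm with a two-finger parallel gripper is mounted at the origin on the work surface. World frame = base frame: x ahead of the robot, y to its left, z up, the work surface at z = 0. Lengths are in m, angles in degrees, forces in N, time in s.
With the tool pointing down it reaches from about 0.4 to 0.825 m from the base axis. Payload 7 kg.
Tool frame: the origin (TCP) lies midway between the tips of the shut fingers; the grasp point (between the pads) lies 19 mm behind it; z points along the fingers, y is the line along which they close (so a half turn about z gives the same grasp; the last joint's range is limited). The gripper opens to 88 mm and grips with 3 to 60 N. Pads are 19 mm wide; open, the fingers measure 130 mm over their backs; the gripper's body (78 mm by 193 mm) begins 47 mm behind the grasp point.
Start: joints at [87.095, 20.546, 0.682, 0, -70.136, -16.507], TCP at [0.224, 0.637, 0.227] pointing down, gripper open.
Joint ranges: [-176.03, 176.03], [-82.01, 121.73], [-58.28, 71.71], [-173.87, 95.51], [-174.79, -0.11], [-173.66, 173.66]. Speed limits (degrees/s): [136.94, 136.94, 172.46, 180, 180, 180].

INTERFACE

Orientations are given as a 3x3 rotation matrix whose columns are the frame's x, y, z axes.
In Python, from rig import robot gives the robot as it stands. Calls block until the motion is done:
- robot.goto(position, orientation): joint-space move of the TCP to a pose.
- robot.servo_line(position, ori=None, speed=0.15): straight line of the TCP; ori=None keeps the orientation; speed is the mean speed in m/s.
- robot.movej(angles): joint-space move.
- robot.move_gripper(opening): opening from 0.0 (shut) to 1.0 (fully open); the grip force is fixed at half the most; returns when the fingers have stopped.
- robot.dwell(seconds).
- robot.ik(position, orientation): joint angles nearest the present ones, or None.
- robot.grab_frame(name): name is "scene" or "top" or "wrist"; returns (picture, depth): 400x640x3 uint8, red, green, blue; 400x640 float32, m along the optical axis (not along the pixel's ray), 0 where there is no reading.
- robot.camera_info(name): a dict with "vfov" (degrees; the focal length in pixels is half the picture's height over the tangent of half this angle, whatever the lens; pixels are square), "cx", "cy" (the principal point, pixels), "view" (4x4, takes a point from world to camera coordinates); the wrist camera has in their place "T_tool_cam" (4x4, takes a point from camera to tool coordinates, whose origin is the TCP and whose axes are the flange's). Camera axes: x right, y down, z forward; pixel columns grow to the right and rows downward; lengths in m; the calibration is good to about 2 mm. A picture is of the moment at which its call begins: read the wrist's pose just before it. camera_info takes no time and is no camera call.
A pose or a line that the arm cannot do raises robot.Unreachable and nothing moves.
- robot.job_done(): hands the job in; it is judged then, once.
Readings, each from a call of its own:
- robot.read_t(): time.
- robot.read_qpos(): joint angles.
- robot.read_qvel(): joint speeds.
- robot.read_effort(): joint torques, N m.
- robot.read_position(): TCP position.
- robot.read_tcp_rot(): TCP orientation.
- robot.read_force(): force on the tool from outside, world axes, zero at the start.
- robot.read_ft_torque(): the same for the moment, N m.
- robot.read_grip_width(): opening from 0.0 (shut) to 1.0 (fully open).
- robot.read_finger_force(): force on a finger pad.
Only numpy, scipy, OpenCV 4.12 (cv2) and the standard library are available. Lean on these libraries where they do the work, as an engineer would, in place of code of your own. Each camera call takes 0.05 s, during which the arm holds its last target. There are 200 camera calls.

## Working session

There is one attempt and no reset: what is moved stays moved. The work goes in short steps, each a Python script; the robot and the scene stay as the last script left them, time stands still between calls to the robot, and variables do not carry over. Pictures are saved under pics/ and viewed, at most 10 in all, crops included, and the job is handed in when it is done.

```bash
mkdir -p pics; ls
cat > h.py <<'E'
import numpy as np, cv2
from rig import robot
def pts(name,d,info=None,T=None):
    i=robot.camera_info(name); h,w=d.shape
    f=h/2/np.tan(np.radians(i['vfov']/2))
    v,u=np.mgrid[:h,:w]
    P=np.stack([(u-i['cx'])/f*d,(v-i['cy'])/f*d,d,np.ones_like(d)],-1)
    M=np.linalg.inv(i['view']) if T is None else T@i['T_tool_cam']
    return (P@np.array(M).T)[...,:3]
def wristT():
    T=np.eye(4);T[:3,:3]=robot.read_tcp_rot();T[:3,3]=robot.read_position();return T
def save(n,im): cv2.imwrite('pics/'+n,cv2.cvtColor(im,cv2.COLOR_RGB2BGR))
E
python3 - <<'E'
from h import *
for n in('top','scene'):
    im,d=robot.grab_frame(n); save(n+'.png',im); np.savez(n,im=im,d=d,P=pts(n,d))
    print(robot.camera_info(n))
print(robot.read_tcp_rot(),robot.read_t(),robot.read_grip_width())
E
```

```text
pics
{'vfov': 43.03432100197014, 'cx': 320.4586200444472, 'cy': 202.70360072739723, 'view': array([[-0.00282452, -0.99973921, -0.02266135,  0.03170361],
       [-0.98300428,  0.00693559, -0.18345157,  0.52466018],
       [ 0.1835609 ,  0.02175804, -0.98276751,  1.20303995],
       [ 0.        ,  0.        ,  0.        ,  1.        ]])}
{'vfov': 50.83766773069808, 'cx': 314.6196637804138, 'cy': 200.27336540349344, 'view': array([[-0.23260405,  0.97256251, -0.00418525,  0.0910719 ],
       [ 0.77008242,  0.18154589, -0.61156697, -0.37818751],
       [-0.59402729, -0.14547594, -0.7911816 ,  1.29156184],
       [ 0.        ,  0.        ,  0.        ,  1.        ]])}
[[ 9.43117760e-01 -3.32458601e-01 -4.12965067e-04]
 [-3.32458843e-01 -9.43116631e-01 -1.46201290e-03]
 [ 9.65845399e-05  1.51614422e-03 -9.99998846e-01]] 0.1 1.0025586604910914
```

View pics/top.png

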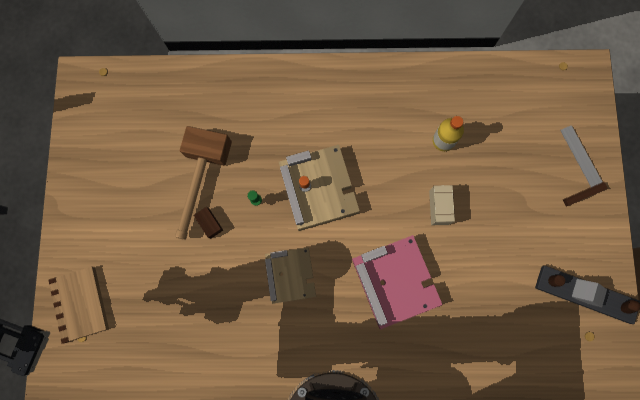

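View pics/scene.png

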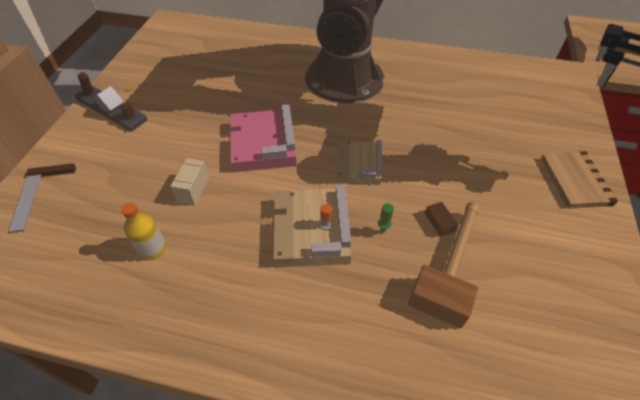

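Top view: jig candidates are the pale plywood at (320,188), pink at (398,280) and a small dark one at (290,275). I choose the pale one because it is larger and not pink. Pin candidates are the orange knob at (305,182) and the green look-alike at (254,197), so I choose orange (the bottle cap at (456,122) is not it). The blank is at (443,205), the offcut at (209,222). Next I measure these and take one close crop.

Run:
```python
from h import *
z=np.load('top.npz'); im,P=z['im'],z['P']
def rect(m,n):
    m=cv2.morphologyEx(m.astype(np.uint8),cv2.MORPH_OPEN,np.ones((2,2)))
    k,l,s,c=cv2.connectedComponentsWithStats(m); j=1+np.argmax(s[1:,4]); q=P[l==j]
    r=cv2.minAreaRect((q[:,:2]*1000).astype(np.float32)); print(n,len(q),r,np.median(q[:,2]),q.mean(0))
v,u=np.mgrid[:400,:640]; box=lambda a,b,c,d:(u>a)&(u<b)&(v>c)&(v<d)
Z=P[...,2]; J=box(270,375,135,240)
print('bench',np.median(Z[box(470,540,200,260)]))
rect(J&(Z>.028),'jig'); rect(J&(Z>.028)&(Z<.044),'jigtop');rect(J&(Z>.052)&(Z<.068),'stops')
R,G,B=[im[...,i].astype(int) for i in range(3)]
rect(box(290,320,170,195)&(R>150)&(G<R*.55),'knob'); 
rect(box(415,480,170,240)&(Z>.05),'blank')
rect(box(415,480,170,240)&(Z>.01),'blankall')
rect(box(430,470,105,155)&(Z>.05),'glue')
save('crop.png',cv2.resize(im[135:245,240:480],None,fx=3.3,fy=3.3,interpolation=cv2.INTER_CUBIC))
```

```text
bench -0.0006911860382836643
jig 4498 ((483.6848449707031, 6.184440612792969), (364.9441833496094, 164.1766815185547), 16.10508918762207) 0.036162484970432285 [0.56559267 0.03383123 0.04629001]
jigtop 3583 ((483.78515625, 5.837043762207031), (364.9441833496094, 163.45350646972656), 16.10508918762207) 0.035516917233479495 [0.56404672 0.02001656 0.04226289]
stops 488 ((454.78765869140625, 68.4408187866211), (345.2928161621094, 24.902719497680664), 18.489482879638672) 0.05948926672677568 [0.54217463 0.09777903 0.06266696]
knob 61 ((568.2116088867188, 67.25857543945312), (17.536413192749023, 19.518280029296875), 2.2503647804260254) 0.09565414742559497 [0.56826027 0.06691654 0.09586749]
blank 728 ((443.47149658203125, -149.83656311035156), (99.07929992675781, 412.8305969238281), 30.88446617126465) 0.05932781606782045 [ 0.5162951  -0.27129511  0.06614404]
blankall 883 ((443.47149658203125, -149.83656311035156), (99.07929992675781, 412.8305969238281), 30.88446617126465) 0.05877446297925526 [ 0.51407901 -0.26829177  0.06192507]
glue 638 ((535.6820068359375, -160.80511474609375), (59.20610809326172, 577.9872436523438), 50.09492111206055) 0.10190866829219003 [ 0.68638286 -0.2872486   0.10071848]
```

View pics/crop.png

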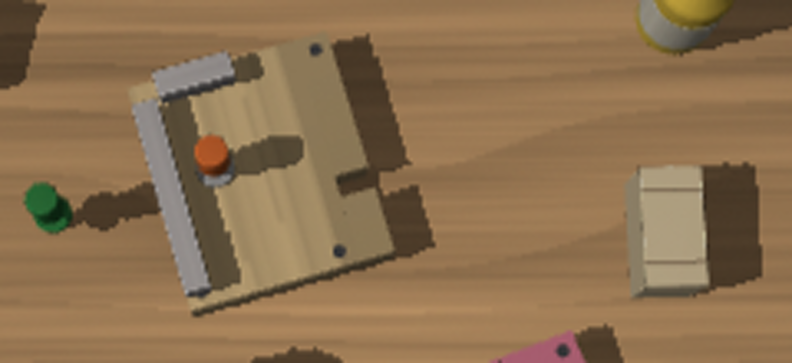

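```bash
cat >> h.py <<'E'
def R(a): # x axis yaw a (rad), tool down
    c,s=np.cos(a),np.sin(a); return np.array([[c,s,0],[s,-c,0],[0,0,-1.]])
E
python3 - <<'E'
from h import *
i=robot.camera_info('wrist');print(i)
a=np.radians(16); M=np.array(i['T_tool_cam']); off=R(a)@M[:3,3]
print(off)
for n,t in (('wj',[.555,.02]),('wb',[.51,-.27])):
    p=np.array([t[0]-off[0],t[1]-off[1],.30]);
    if n=='wb': p[2]=.3
    # aim: shift for camera tilt
    zc=R(a)@M[:3,2]; k=(p[2]+off[2]-.04)/-zc[2]; p[:2]-=zc[:2]*k
    print(n,p,zc,robot.ik(p,R(a)))
    robot.goto(p,R(a)); T=wristT(); im,d=robot.grab_frame('wrist'); save(n+'.png',im); np.savez(n,im=im,d=d,P=pts('wrist',d,T=T))
print(robot.read_t())
cv2.imwrite('pics/both.png',np.hstack([cv2.resize(cv2.imread(f'pics/{n}.png'),(400,250)) for n in('wj','wb')]))
E
```

```text
{'vfov': 71.09947815196372, 'cx': 320.3753582522566, 'cy': 201.4478115164533, 'T_tool_cam': array([[ 6.36900660e-04, -9.62005119e-01, -2.73030668e-01,
         7.38108244e-02],
       [ 9.99999475e-01,  3.93589943e-04,  9.45918593e-04,
         7.17634355e-04],
       [-8.02516403e-04, -2.73031127e-01,  9.62004865e-01,
        -1.58017168e-01],
       [ 0.00000000e+00,  0.00000000e+00,  0.00000000e+00,
         1.00000000e+00]])}
[0.07114933 0.01965519 0.15801717]
wj [0.59778072 0.03344132 0.3       ] [-0.26219319 -0.07616673 -0.96200486] [ 21.88617602  11.21582869  -2.62047016   0.         -76.16370115
  84.11382398]
wb [ 0.55278072 -0.25655868  0.3       ] [-0.26219319 -0.07616673 -0.96200486] [ -6.55279533  12.26071659  -1.29166452   0.         -76.4476189
 112.55279533]
3.85
```

View pics/both.png

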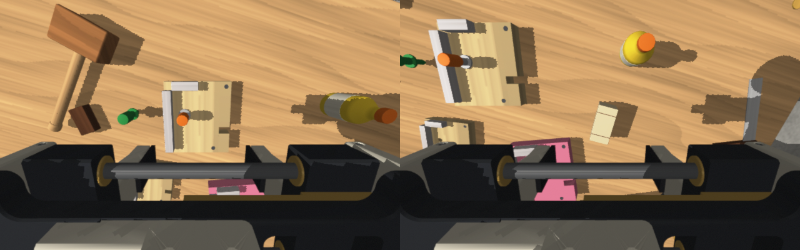

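Left frame (over the jig): orange knob at (182,120) in the half-scale picture, stops on the left and top edges, notch at about (222,130). Right frame: blank at (604,123).

Run:
```python
from h import *
for src,jb,bb in (('wj',[245,400,120,250],None),('wb',[55,230,20,180],[290,370,150,240]),('top',[270,375,135,240],[415,480,170,240])):
    z=np.load(src+'.npz'); im,P,d=z['im'],z['P'],z['d']; Z=P[...,2]
    v,u=np.mgrid[:400,:640]; box=lambda b:(u>b[0])&(u<b[1])&(v>b[2])&(v<b[3])
    flat=(cv2.dilate(d,np.ones((3,3)))-cv2.erode(d,np.ones((3,3))))<.009
    def rect(m,n):
        k,l,s,c=cv2.connectedComponentsWithStats(m.astype(np.uint8)); j=1+np.argmax(s[1:,4]); q=P[l==j]
        r=cv2.minAreaRect((q[:,:2]*1000).astype(np.float32)); print(src,n,len(q),np.round(r[0],1),np.round(r[1],1),round(r[2],2),'z',np.round(np.median(q[:,2]),4))
    rect(box(jb)&(Z>.03)&(Z<.066)&flat,'jig'); rect(box(jb)&(Z>.03)&(Z<.042)&flat,'jigtop'); rect(box(jb)&(Z>.055)&(Z<.066)&flat,'stop')
    im=im.astype(int); kn=box(jb)&(im[...,0]>130)&(im[...,1]<.6*im[...,0])&(im[...,2]<.5*im[...,0])
    q=P[kn&(Z>.06)&(Z<.11)]; t=q[q[:,2]>.091]; print('knob',len(q),q.mean(0),q.min(0),q.max(0),'top',len(t),t.mean(0))
    if bb: rect(box(bb)&(Z>.053)&(Z<.067)&flat,'blank')
```

```text
wj jig 8471 [571.7  23.3] [177.2 139.1] 16.09 z 0.036
wj jigtop 8461 [571.7  23.3] [177.2 139.1] 16.09 z 0.036
wj stop 1111 [546.   97.3] [146.4  18.2] 16.16 z 0.0599
knob 262 [0.57119958 0.06632119 0.09517933] [0.55861438 0.05430931 0.07157249] [0.5822066  0.07785137 0.09881091] top 251 [0.57086952 0.06598832 0.0958141 ]
wb jig 14679 [570.2  31.4] [176.9 159.8] 16.05 z 0.0361
wb jigtop 11754 [570.   31.2] [176.4 159.5] 16.02 z 0.0358
wb stop 1319 [545.6  96.6] [146.6  20.8] 15.89 z 0.0595
knob 168 [0.57272112 0.06139088 0.09556325] [0.55888422 0.05333267 0.09330387] [0.58184828 0.07397838 0.09766519] top 168 [0.57272112 0.06139088 0.09556325]
wb blank 1580 [ 519.6 -274. ] [87.5 42.5] 0.78 z 0.06
top jig 2251 [570.2  34.6] [174.9 153.4] 16.07 z 0.0356
top jigtop 2248 [570.2  34.6] [174.9 153.4] 16.07 z 0.0356
top stop 161 [519.7  93.1] [89.4 13.8] 16.06 z 0.06
knob 76 [0.57065793 0.06907159 0.0957347 ] [0.55934065 0.05769923 0.08775211] [0.58174623 0.07959202 0.1011248 ] top 73 [0.57088702 0.06892889 0.09601644]
top blank 432 [ 520.3 -271. ] [41.4 85.1] 89.81 z 0.0594
```

```bash
cat >> h.py <<'E'
YAW=np.radians(16.07); J0=np.array([.5702,.0314])
def jig(x,y): 
    c,s=np.cos(YAW),np.sin(YAW); return J0+np.array([c*x-s*y,s*x+c*y])/1000
E
python3 - <<'E'
from h import *
A=R(YAW+np.pi/2); b=jig(10,32)+[0,.0006]; n=b+jig(-30,-66)-jig(10,32); print(b,n)
robot.goto([*b,.15],A); robot.servo_line([*b,.058],speed=.1)
print('pre',robot.read_position(),robot.read_force())
robot.move_gripper(0.0); print(robot.read_grip_width()*88,robot.read_finger_force(),robot.read_force())
robot.servo_line([*b,.118],speed=.08); robot.dwell(.3); print('lift',robot.read_grip_width()*88,robot.read_force())
robot.servo_line([*n,.118],speed=.12); robot.dwell(.2)
T=wristT(); im,d=robot.grab_frame('wrist'); save('pn.png',im)
im,d=robot.grab_frame('scene'); save('ps.png',cv2.resize(im[150:280,230:430],None,fx=4,fy=4,interpolation=cv2.INTER_CUBIC))
print(robot.read_position(),robot.read_t())
E
```

```text
[0.57095127 0.06551769] [ 0.55964184 -0.03972535]
pre [0.57144805 0.06560382 0.05861443] [-0.35723545 -1.02364696 -0.11315613]
24.57017308525004 30.00006079673767 [0.12361788 0.62904912 0.28943307]
lift 24.453391319093075 [-1.17595089  0.08259649 -1.66594245]Traceback (most recent call last):
  File "<stdin>", line 7, in <module>
rig.Unreachable: the arm cannot follow that straight line within its joint ranges
```

Run:
```python
from h import *
A=R(YAW+np.pi/2); b=jig(10,32)+[0,.0006]; n=b+jig(-30,-66)-jig(10,32)
print(robot.read_qpos(),robot.read_position())
for A in (R(YAW+np.pi/2),R(YAW-np.pi/2),R(YAW)):
  for f in (0,.5,1):
    for z in (.118,.058): print(f,z,robot.ik([*(b+f*(n-b)),z],A))
```

```text
[ 2.60454480e+01  1.66213455e+01 -2.04758654e+01 -1.48267446e-03
 -5.29458001e+01  1.70028207e+02] [0.57078576 0.06548048 0.11758871]
0 0.118 [ 26.04212401  16.5874051  -20.46246909   0.         -52.95012582
 170.02787599]
0 0.058 [ 26.04212401  20.62626702 -24.0218612    0.         -45.35187178
 170.02787599]
0.5 0.118 None
0.5 0.058 None
1 0.118 None
1 0.058 None
0 0.118 [ 26.04212401  16.5874051  -20.46246909   0.         -52.95012582
  -9.97212401]
0 0.058 [ 26.04212401  20.62626702 -24.0218612    0.         -45.35187178
  -9.97212401]
0.5 0.118 [ 21.13517309  15.78894185 -21.62373978   0.         -52.58731837
  -5.06517309]
0.5 0.058 [ 21.13517309  19.89674079 -25.21405185   0.         -44.88920736
  -5.06517309]
1 0.118 [ 15.92993067  15.40838949 -22.1716619    0.         -52.41994862
   0.14006933]
1 0.058 [ 15.92993067  19.54942745 -25.7772917    0.         -44.67328086
   0.14006933]
0 0.118 [ 26.04212401  16.5874051  -20.46246909   0.         -52.95012582
  80.02787599]
0 0.058 [ 26.04212401  20.62626702 -24.0218612    0.         -45.35187178
  80.02787599]
0.5 0.118 [ 21.13517309  15.78894185 -21.62373978   0.         -52.58731837
  84.93482691]
0.5 0.058 [ 21.13517309  19.89674079 -25.21405185   0.         -44.88920736
  84.93482691]
1 0.118 [ 15.92993067  15.40838949 -22.1716619    0.         -52.41994862
  90.14006933]
1 0.058 [ 15.92993067  19.54942745 -25.7772917    0.         -44.67328086
  90.14006933]
```

Run:
```python
from h import *
A=R(YAW+np.radians(75)); b=jig(10,32)+[0,.0006]; n=b+jig(-30,-66)-jig(10,32)
robot.servo_line([*n,.118],A,speed=.1); robot.dwell(.3)
print(robot.read_position(),robot.read_t(),robot.read_qpos()[5],n)
im,d=robot.grab_frame('scene'); save('ps.png',cv2.resize(im[150:280,230:430],None,fx=4,fy=4,interpolation=cv2.INTER_CUBIC))
```

```text
[ 0.5596866  -0.03938533  0.11797598] 9.975 165.14062395804592 [ 0.55964184 -0.03972535]
```

View pics/ps.png

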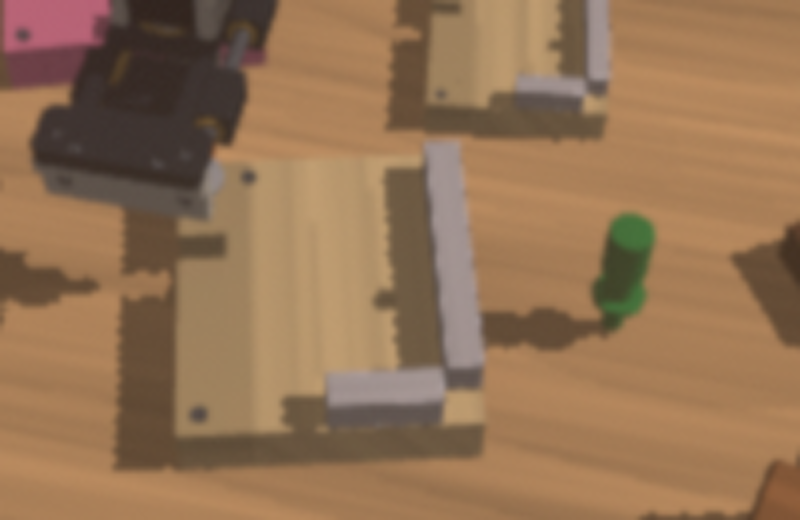

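The bore at (385,298) is empty; the gripper hides the pin near the notch (205,243). I lower in steps and watch the force.

Run:
```python
from h import *
b=jig(10,32)+[0,.0006]; n=b+jig(-30,-66)-jig(10,32)
robot.servo_line([*n,.092],speed=.08); f0=np.array(robot.read_force()); print(f0)
for z in (.085,.078,.070,.064,.060,.0585):
    robot.servo_line([*n,z],speed=.05); f=np.array(robot.read_force())-f0; print(z,np.round(f,1),robot.read_position()[2])
    if f[2]>8: break
print(robot.read_t())
```

```text
[-0.2397467  -0.01660523  0.43320246]
0.085 [ 0.2  0.4 -0.4] 0.084815201789583
0.078 [ 1.5  0.5 -2.1] 0.07761451667013275
0.07 [ 0.9  0.1 -1.4] 0.06951312692247201
0.064 [-0.6  0.4 -0.3] 0.0635708943384583
0.06 [-0.2  0.3 -1.7] 0.05973139032101227
0.0585 [ 0.2  0.4 -1.5] 0.058484608110574154
12.1583
```

Run:
```python
from h import *
robot.move_gripper(0.7); robot.dwell(.3); p=robot.read_position()
robot.servo_line([p[0],p[1],.17],speed=.12)
a=np.radians(0.8); B=np.array([.5198,-.2735])
M=np.array(robot.camera_info('wrist')['T_tool_cam'])
robot.goto([.58,-.17,.30],R(YAW)); T=wristT(); im,d=robot.grab_frame('wrist'); P=pts('wrist',d,T=T); save('w2.png',im); np.savez('w2',im=im,d=d,P=P)
print(robot.read_t(),robot.read_qpos()[5])
```

```text
15.4083 103.99304738252529
```

View pics/w2.png

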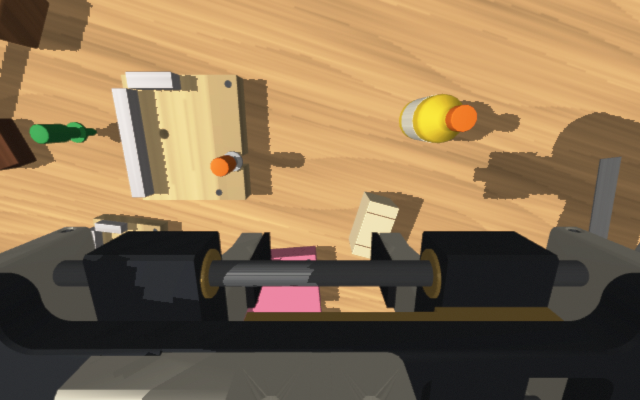

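The pin stands in the notch, with its knob at (223,166) and collar at (233,160). The bore at (164,134) is empty, and the blank is at (374,225). Next I check the pin numerically and grip the blank.

Run:
```python
from h import *
z=np.load('w2.npz'); im,P=z['im'].astype(int),z['P']
v,u=np.mgrid[:400,:640]; m=(u>200)&(u<245)&(v>145)&(v<185)&(im[...,0]>130)&(im[...,1]<.6*im[...,0])&(im[...,2]<.5*im[...,0])
q=P[m]; t=q[(q[:,2]>.09)&(q[:,2]<.102)]; print('knob',len(t),t.mean(0),t[:,2].max(),'expect',jig(-30,-66))
A=R(np.radians(.5)); B=[.5198,-.2735]
robot.move_gripper(1.0)
robot.goto([*B,.12],A); robot.servo_line([*B,.028],speed=.1); print(robot.read_position(),robot.read_force())
robot.move_gripper(0.0); print(robot.read_grip_width()*88,robot.read_finger_force(),robot.read_force(),robot.read_position())
robot.servo_line([*B,.16],speed=.12); robot.dwell(.2); print(robot.read_grip_width()*88,robot.read_force(),robot.read_position(),robot.read_t())
S=jig(15,29); print(robot.ik([*S,.16],R(YAW)),robot.ik([*S,.06],R(YAW)))
```

```text
knob 249 [ 0.55989068 -0.04016926  0.09579473] 0.09758117832028002 expect [ 0.55964184 -0.04032535]
[ 0.5203619  -0.27358762  0.0286438 ] [-0.38992    -0.17062369 -0.15458041]
46.266293958326486 29.997538626194 [-0.3217293   0.18058511  0.98461957] [ 0.5198163  -0.27346991  0.02802554]
46.20765492757633 [ 0.54607155 -0.32752039 -2.9181851 ] [ 0.51952513 -0.2734373   0.15929626] 20.2167
[ 25.58519591  14.67961864 -16.89160911   0.         -58.42877225
  80.48480409] [ 25.58519591  20.90342295 -23.22040326   0.         -45.87617379
  80.48480409]
```

Run:
```python
from h import *
S=jig(15,29); A=R(YAW)
robot.servo_line([*S,.16],A,speed=.15); robot.servo_line([*S,.072],speed=.08); robot.dwell(.2)
f0=np.array(robot.read_force()); print(f0,robot.read_position())
for z in (.068,.066,.065,.0645,.064,.0635):
    robot.servo_line([*S,z],speed=.03); f=np.array(robot.read_force())-f0; print(z,np.round(f,1),robot.read_position()[2])
    if f[2]>3: break
T=wristT(); im,d=robot.grab_frame('wrist'); save('w3.png',im); np.savez('w3',im=im,P=pts('wrist',d,T=T))
im,d=robot.grab_frame('scene'); a=cv2.resize(im[150:290,230:430],None,fx=2.5,fy=2.5); 
print(robot.read_t())
```

```text
[-0.40718815 -0.95822285 -3.26750903] [0.57682393 0.06350707 0.07248418]
0.068 [-0.3  1.1  0.7] 0.06769235319110395
0.066 [0.9 0.9 1.2] 0.06579437626261955
0.065 [0.5 1.5 1. ] 0.06495543396780296
0.0645 [-0.5  0.6  1. ] 0.06450147873839919
0.064 [0.3 1.5 1.6] 0.06402785759014201
0.0635 [-1.7  1.8  8.2] 0.06401199666071095
25.725
```

View pics/w3.png

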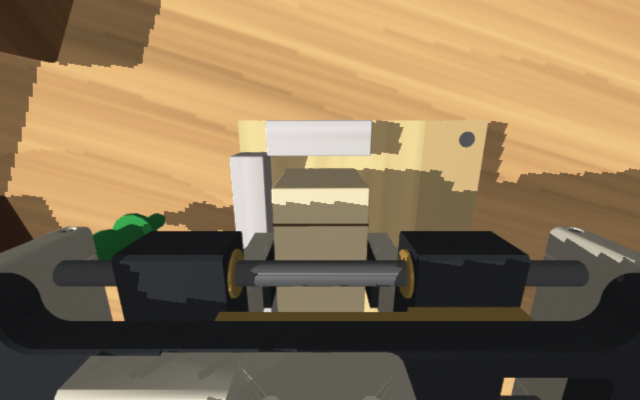

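Blank sits flat on the jig at TCP z 0.064, clear of both stops; end stop at (318,138), side stop at (250,200). Now I press in guarded steps.

```bash
cat > press.py <<'E'
from h import *
c,s=np.cos(YAW),np.sin(YAW); W=np.array([[c,s],[-s,c]])
S=jig(15,29); off=np.zeros(2)
def go(o,z=.0638,sp=.02): robot.servo_line([*(S+W.T@np.array(o)),z],R(YAW),speed=sp); robot.dwell(.06)
def st(o):
    f=np.array(robot.read_force())-[-.4,-.95,-3.27]; p=np.array(robot.read_position())
    r=np.r_[W@f[:2],f[2]]; d=W@(p[:2]-S)*1000; print(np.round(np.array(o)*1000,1),'F',np.round(r,1),'moved',np.round(d,2),round(p[2],4)); return r
E
python3 - <<'E'
from press import *
o=[0,0]; go(o); st(o)
o[0]=.006; go(o); st(o)
for i in range(14):
    o[0]+=.0007; go(o); r=st(o)
    if r[0]<-7: break
np.save('o.npy',o); print(robot.read_t())
E
```

```text
[0 0] F [-1.3  1.4  8.8] moved [ 0.1 -0. ] 0.064
[6. 0.] F [-6.2  1.  11.6] moved [ 5.06 -0.36] 0.064
[6.7 0. ] F [-7.9  2.3 13.8] moved [ 5.11 -0.4 ] 0.0641
26.85
```

Run:
```python
from press import *
o=list(np.load('o.npy')); z=.0645; go(o,z); st(o)
for i in range(10):
    o[0]+=.0006; go(o,z); r=st(o)
    if r[0]<-9: break
np.save('o.npy',o); print(robot.read_t())
```

```text
[6.7 0. ] F [1.1 0.5 2.2] moved [6.77 0.04] 0.064
[7.3 0. ] F [-0.1  0.8  0.8] moved [7.34 0.02] 0.0643
[7.9 0. ] F [0.5 0.8 1. ] moved [7.93 0.02] 0.0645
[8.5 0. ] F [0.1 1.  0.4] moved [8.51 0.01] 0.0645
[9.1 0. ] F [0.8 2.4 1.3] moved [ 9.11 -0.  ] 0.0645
[9.7 0. ] F [0.9 1.8 1.8] moved [9.73 0.01] 0.0645
[10.3  0. ] F [0.5 1.2 0.8] moved [10.3 -0. ] 0.0645
[10.9  0. ] F [-0.4  0.8  0.6] moved [10.66 -0.02] 0.0644
[11.5  0. ] F [-4.4  1.   2.9] moved [10.74 -0.04] 0.0643
[12.1  0. ] F [-4.9  1.4  3.6] moved [10.75 -0.12] 0.0642
[12.7  0. ] F [-8.1  2.6  6.3] moved [10.77 -0.1 ] 0.0642
30.2417
```

Run:
```python
from press import *
o=list(np.load('o.npy')); z=.0643; o[0]=.0113; go(o,z); st(o)
o[1]=.005; go(o,z); st(o)
for i in range(14):
    o[1]+=.0007; go(o,z); r=st(o)
    if r[1]<-10: break
np.save('o.npy',o); print(robot.read_t(),robot.read_grip_width()*88)
```

```text
[11.3  0. ] F [-5.2  1.4  2.7] moved [10.74 -0.06] 0.0642
[11.3  5. ] F [-4.3 -0.1  2.4] moved [10.74  4.6 ] 0.0641
[11.3  5.7] F [-4.1 -1.1  2.5] moved [10.75  5.13] 0.0641
[11.3  6.4] F [-3.8 -2.1  1.9] moved [10.74  5.72] 0.0641
[11.3  7.1] F [-4.2 -1.4  2. ] moved [10.75  6.41] 0.0641
[11.3  7.8] F [-4.  -2.8  2.2] moved [10.73  7.11] 0.0641
[11.3  8.5] F [-4.6 -3.   2.7] moved [10.78  7.8 ] 0.0641
[11.3  9.2] F [-3.9 -2.7  1.9] moved [10.72  8.49] 0.0641
[11.3  9.9] F [-3.6 -3.6  2. ] moved [10.74  9.18] 0.0641
[11.3 10.6] F [-4.3 -2.8  2.8] moved [10.76  9.88] 0.0641
[11.3 11.3] F [-3.7 -5.4  2. ] moved [10.73 10.08] 0.0642
[11.3 12. ] F [-3.5 -9.3  1.3] moved [10.73 10.12] 0.0642
[11.3 12.7] F [ -1.1 -13.5   0.6] moved [10.72 10.18] 0.0642
34.4 46.182127470993194
```

Run:
```python
from press import *
o=list(np.load('o.npy')); z=.0642
for o in ([.0120,.0132],[.0127,.0135],[.0134,.0138],[.0138,.0138]):
    go(o,z); st(o)
robot.dwell(.5); st(o)
np.save('o.npy',o); print(robot.read_t(),robot.read_grip_width()*88)
T=wristT(); im,d=robot.grab_frame('wrist'); save('w4.png',im); P=pts('wrist',d,T=T); np.savez('w4',im=im,P=P)
a=cv2.resize(im[100:330,200:510],None,fx=1.7,fy=1.7)
t,_=robot.grab_frame('top'); t=cv2.resize(t[130:245,260:390],(442,391),interpolation=cv2.INTER_CUBIC)[:, :273]
save('c4.png',np.hstack([a[:391],t]))
```

```text
[12.  13.2] F [ -3.8 -14.    3.3] moved [10.72 10.18] 0.0642
[12.7 13.5] F [ -7.  -15.4   5.3] moved [10.73 10.22] 0.0642
[13.4 13.8] F [ -8.7 -16.5   6.5] moved [10.72 10.21] 0.0642
[13.8 13.8] F [-10.1 -16.    7.8] moved [10.7  10.19] 0.0642
[13.8 13.8] F [ -9.8 -15.7   8.4] moved [10.72 10.19] 0.0642
36.1333 45.75941656253632
```

View pics/c4.png

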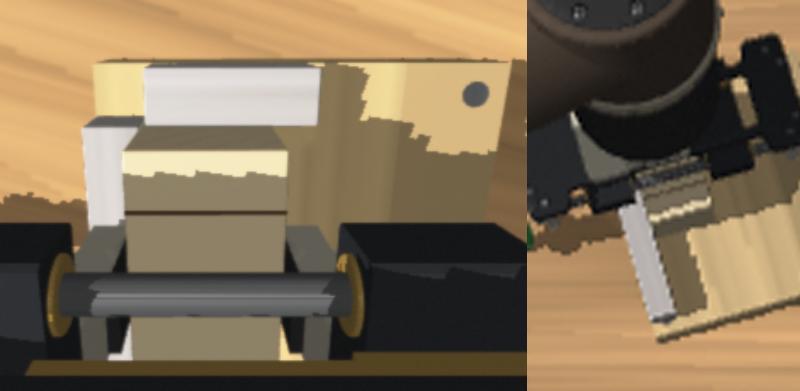

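Blank is in the corner, touching both stops. I press harder and relieve the downward load so friction cannot carry the push.

Run:
```python
from press import *
for o,z in (([.0145,.0138],.0646),([.0155,.0142],.0646),([.0165,.0145],.0646),([.0175,.0148],.0646),([.0185,.015],.0647)):
    go(o,z); r=st(o)
    if r[0]<-20: break
robot.dwell(.5); st(o)
T=wristT(); im,d=robot.grab_frame('wrist'); P=pts('wrist',d,T=T)
v,u=np.mgrid[:400,:640]; fl=(cv2.dilate(d,np.ones((3,3)))-cv2.erode(d,np.ones((3,3))))<.009
for n,m in (('blank',(P[...,2]>.088)&(P[...,2]<.104)&(u>255)&(u<385)&(v>150)&(v<252)),('endstop',(P[...,2]>.055)&(P[...,2]<.065)&(u>270)&(u<395)&(v>130)&(v<180)),('side',(P[...,2]>.055)&(P[...,2]<.065)&(u>240)&(u<275)&(v>160)&(v<230))):
    q=P[m&fl]; j=(q[:,:2]-J0)@W.T*1000; print(n,len(q),np.percentile(j,[1,99],axis=0).round(1).tolist(),np.median(q[:,2]),'plane',np.linalg.lstsq(np.c_[q[:,:2],np.ones(len(q))],q[:,2],rcond=None)[0][:2])
print(robot.read_t(),robot.read_grip_width()*88,robot.read_tcp_rot())
```

```text
[14.5 13.8] F [-12.  -14.4   7.2] moved [10.75 10.21] 0.0642
[15.5 14.2] F [-15.  -15.8  11.3] moved [10.75 10.25] 0.0642
[16.5 14.5] F [-17.8 -16.2  12.9] moved [10.82 10.25] 0.0642
[17.5 14.8] F [-19.6 -17.4  16.9] moved [10.82 10.24] 0.0641
[18.5 15. ] F [-22.6 -17.3  18. ] moved [10.85 10.25] 0.0641
[18.5 15. ] F [-23.7 -18.4  18.1] moved [10.87 10.23] 0.0641
blank 6104 [[37.2, 16.1], [70.0, 60.6]] 0.09596365725017855 plane [-0.01931121 -0.01163365]
endstop 3524 [[69.2, 0.7], [89.3, 64.3]] 0.059895344549389995 plane [-0.01646628 -0.0059664 ]
side 1148 [[35.6, 66.0], [69.7, 80.1]] 0.05990210904654332 plane [-0.01400629  0.00050353]
38.325 46.01392428411459 [[ 0.96131161  0.27519687 -0.01211044]
 [ 0.27510296 -0.96137386 -0.008869  ]
 [-0.01408338  0.00519426 -0.99988733]]
```

Run:
```python
from press import *
o=[.0185,.0153]
for z in (.0653,.0658,.0663):
    go(o,z); r=st(o)
    if r[2]<8: break
robot.dwell(.5); st(o); print(robot.read_t(),robot.read_grip_width()*88,robot.read_finger_force())
```

```text
[18.5 15.3] F [-21.1 -19.9  12.4] moved [10.85 10.28] 0.0642
[18.5 15.3] F [-19.9 -21.1   8.9] moved [10.88 10.27] 0.0642
[18.5 15.3] F [-17.1 -20.7   4.2] moved [10.87 10.28] 0.0642
[18.5 15.3] F [-18.  -21.3   4.1] moved [10.85 10.27] 0.0642
39.75 46.21703889186131 29.999796152114868
```

Run:
```python
from press import *
o=[.020,.0153]; go(o,.0668); st(o); robot.dwell(.5); st(o); print(robot.read_grip_width()*88,robot.read_t()); print(robot.job_done())
```

```text
[20.  15.3] F [-20.2 -19.2   5.7] moved [10.9  10.27] 0.0643
[20.  15.3] F [-20.9 -19.5   5.2] moved [10.9  10.27] 0.0643
46.071176396452024 40.5583
the job is handed in; nothing more can be done
None
```

I handed the job in at about 40.6 s, but `job_done()` gave no verdict: the pin is parked upright in the notch and released, and the blank is still gripped and pressed at about 20 N towards each stop (wrist reading; contact at the stops not measured separately).

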